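# Purge a beaker: set the flow dial, hold the line selector at its third click

## Robot

A 6-joint arm with a two-finger parallel gripper is mounted at the origin on a cart in front of the work surface, level with it; the furniture and walls round the work are solid. World frame = base frame: x ahead of the robot, y to its left, z up, the work surface at z = 0. Lengths are in mm, angles in rad, forces in N, time in s.
With the tool pointing down it reaches from about 350 to 850 mm from the base axis. Payload 8.1 kg.
Tool frame: the origin (TCP) lies midway between the tips of the shut fingers; the grasp point (between the pads) lies 19 mm behind it; z points along the fingers, y is the line along which they close (so a half turn about z gives the same grasp; the last joint's range is limited). The gripper opens to 93 mm and grips with 3 to 60 N. Pads are 15 mm wide; open, the fingers measure 128 mm over their backs; the gripper's body (75 mm by 188 mm) begins 65 mm behind the grasp point.
Start: joints at [-1.361, 0.13, 1.488, -0, 1.523, -0.085], TCP at [174.349, -574.115, 218.635] pointing down, gripper open.
Joint ranges: [-2.96, 2.96], [-0.89, 2.26], [0.02, 2.5], [-1.34, 4.48], [0, 2.73], [-2.66, 2.66]. Speed limits (rad/s): [2.39, 2.39, 2.79, 3.14, 3.14, 3.14].

## Interface

Orientations are given as a unit quaternion [x, y, z, w].
In Python, from station import ctrl gives the robot as it stands.
- The arm moves only by the tool drive_tool, never from a script. Its argument "commands" is a list of rows, each a list of 7 numbers: the turn, a rotation vector about the tool's x, y, z in rad, then the shift along the tool's x, y, z in mm, then the finger opening in mm, from 0 to 93. In form: [[ax, ay, az, x, y, z, hand], ...]. A call has 1 to 10 rows; each row shifts and turns the commanded pose from where the row before left it, along the tool's axes as they then stand; what a row does not reach is not made up. A row lasts 1/8 s, in which the tool goes at most 62.5 mm and 10.7 degrees, less where a joint would pass 70% of its speed; a pose out of reach is approached as far as the arm can. A call is refused whole if a number of a shift passes 62.5 or a number of a turn 0.188, either way. A call with a gripper value outside its range is refused whole. The fingers move at their own pace and stop on an object; the grip force is fixed at half the most. Time passes only in rows, so rows that do not move let the fingers close. It gives the time, the measured TCP pose, the force, the opening and the grip force at its end, in the units of the state.
- ctrl.sense(): the state, without advancing time (a new reading comes with each control period).
- ctrl.get_image(name): name is "scene" or "top" or "wrist"; returns a dict with "image" (480x640x3 uint8, red, green, blue), "range_z" (480x640 float32, mm along the optical axis (not along the pixel's ray), 0 where there is no reading), "camera_matrix" (3x3 intrinsics, pixels), "pose" (4x4, takes a point from camera to world coordinates). Camera axes: x right, y down, z forward; pixel columns grow to the right and rows downward; lengths in mm; the calibration is good to about 2 mm. A picture is of the moment at which its call begins.
- ctrl.close_job(): hands the job in; it is judged then, once.
Trained networks look in the newest picture that a camera, given by its name, has taken for a name from the list of things; names that differ only in an ending like _2 or _b are one class to them, and where a whole thing is asked for, a point or a joint stands for the part that bears it (a point fixed in the world has none). Each returns a list of dicts, best first, with "score" (0 to 1); they miss things now and then, are a little off and sometimes report something else, mostly with a low value. They report only what shows in the picture. A call takes as long as a camera call.
- ctrl.recognise(camera, thing): "rect" ([left, top, width, height] in pixels, round what is visible of it).
- ctrl.spot_point(camera, thing): "point" ([column, row] in pixels: a listed point, or the origin of a listed thing).
The state is a dict: "time": time; "joint_pos": joint angles; "qvel": joint speeds; "joint_torque": joint torques, N m; "tcp_pos": TCP position; "eef_rot": TCP orientation; "force": force on the tool from outside, world axes, zero at the start; "wrist_torque": the same for the moment, N m; "opening": finger opening in mm; "grasp_force": force on a finger pad.
Only numpy, scipy, OpenCV 4.12 (cv2) and the standard library are available. Lean on these libraries where they do the work, as an engineer would, in place of code of your own. Each camera call takes 0.05 s, during which the arm holds its last target. There are 200 camera calls.

## Task

Give the third beaker a nitrogen purge: first turn the blue flow dial clockwise until its white pointer line stands opposite the green set-pointer on its scale, and let go of it. Only then take the black line selector, turn it clockwise from off against its return spring, past two clicks to the third click stop (three dots) and not on to the fourth, and finish while still holding it there, because it springs back to off as soon as it is let go. Leave the green set-pointer and the beakers undisturbed.

Things in the scene. Friction and masses are not known exactly. Their poses are not given: they have to be found in the camera images.
- purge_unit: fixed grey box, 140 mm deep (x), 250 wide (y), origin under its middle on the worktop; x to the back, y left, z up. White panel on top: 70 mm high at the middle, sloping up to the back by 10 deg; flow dial left, line selector right, 116 mm apart. Behind it a gas cartridge (to 69 mm high), and four steel pipes (to 123 mm high, 165-185 mm behind the origin) dipping into the beakers.
- flow_dial: blue flow dial: round skirt 53 mm across (to 9 mm off the panel) with an upright bar grip 46 mm long x 13 thick, its top 38 mm off the panel. Turns freely over 270 deg, friction 0.03 N m, no clicks, stays where left; clockwise from above (negative about z) is more flow. Origin on its axis at the panel; z = axis out of the panel, x along the bar to the end with the white line.
- flow_grip (a point): grip point of the flow dial: on its axis, 29 mm off the panel, 9 mm below the bar's top. z = the axis, out of the panel (up, leaning 10 deg towards the robot); x = along the bar, to its pointer end; fingers close along y. The frame turns with the dial. A small gauge (33 mm across, 6 mm high) sits on the panel between dial and selector, 50 mm further back.
- flow_tip (a point): tip of the flow dial's white pointer at the skirt's edge: 27 mm from the axis along its x, 8 mm off the panel. Coincides with set_tip when the dial is set.
- set_tip (a point): where the green set-pointer points: 27 mm from the flow dial's axis, 8 mm off the panel. It is a green arrow (10 mm) on a thin ring lying on the panel round the dial, under 4 mm high; its place varies, 0.5 to 1.5 rad clockwise of the dial's start. Stiff (0.3 N m), to be left alone. The black scale ticks outside it are 27 deg apart.
- selector: black line selector, same shape and size as the flow dial. Origin on its axis at the panel; z = axis out of the panel, x along the bar to the end with the white line. Turns clockwise from above (negative about z) from off; stops 1, 2, 3, 4 lie 24, 48, 72, 96 deg from off, the end of travel 6 deg further. Only the hand keeps it from springing back to off.
- selector_grip (a point): grip point of the selector: on its axis, 29 mm off the panel, axes as selector, fingers close along y. Feel: return spring 0.105 N m at off, 0.145 at stop 3, and the clicks on top of it: on leaving off or a stop 0.20 to 0.24 N m resists, falling to 0.04 to 0.07 just before the next stop, where it jumps up by about 0.15 N m within 2 deg, like a step.
- selector_tip (a point): tip of the selector's white pointer at the skirt's edge: 27 mm from its axis along its x, 8 mm off the panel.
- stop_off (a point): where the selector's pointer tip is at off (red bar on the panel, 48 deg left of straight back); fixed to the unit.
- stop_3 (a point): where the selector's pointer tip is at the third click stop (row of three black dots, 24 deg right of straight back); fixed to the unit; axes those of the panel: x up the slope, y left, z out.
- stop_4 (a point): where the selector's pointer tip is at the fourth stop (row of four black dots, 48 deg right of straight back); fixed to the unit.
- retort_stand: retort stand to the right of the robot, fixed, an obstacle only: blue base 262 x 150 mm, 17 mm high, with a bare upright steel rod (12 mm thick, 690 mm high) at x = 0.25, y = -0.31 in the world, and a clamp on it 180 mm up. It may stand between the arm's start and the unit: draw the arm in before swinging past it.
- beaker_line_1: clear plastic beaker 1 of 4, counted from the left seen from the robot; 61 x 67 x 82 mm, loose, a bystander behind the unit under the end of pipe 1; origin at its underside
- beaker_line_2: clear plastic beaker 2 of 4, counted from the left seen from the robot; 61 x 67 x 82 mm, loose, a bystander behind the unit under the end of pipe 2; origin at its underside
- beaker_line_3: clear plastic beaker 3 of 4, counted from the left seen from the robot; 61 x 67 x 82 mm, loose, a bystander behind the unit under the end of pipe 3; origin at its underside
- beaker_line_4: clear plastic beaker 4 of 4, counted from the left seen from the robot; 61 x 67 x 82 mm, loose, a bystander behind the unit under the end of pipe 4; origin at its underside

How it is judged:
By the outcome, as a careful person would: the job done as asked, in the order asked, and still so for the second after the job is handed in, while the arm keeps its last pose, push and grip.
It also fails if it takes over 64 s, if anything falls off the work surface, if the arm or the gripper's body presses on something with over 40 N, if the wrist force passes 120 N, or if a joint passes its speed limit or range.

## Working session

There is one attempt and no reset: what is moved stays moved. The work goes in short steps, Python scripts to look and compute and a tool call to move; the robot and the scene stay as the last step left them, time stands still between calls to the robot, and variables do not carry over. Pictures are saved under pics/ and viewed, at most 10 in all, crops included, and the job is handed in when it is done.

Besides the shell and the picture viewer there is one more tool, called after "Emit:" by a JSON object that holds its "method" and its "body". drive_tool: Moves the arm, as the interface text tells. Its arguments: {"type":"object","properties":{"commands":{"type":"array","items":{"type":"array","items":{"type":"number"}}}},"required":["commands"]}

```bash
mkdir -p pics; cat > h.py <<'E'
import numpy as np, cv2
from scipy.spatial.transform import Rotation as R
from station import ctrl
def px2w(im,p,dz=0,z=None):
    K=np.array(im["camera_matrix"]);T=np.array(im["pose"])
    u,v=p
    if z is None:
        a=im["range_z"][int(v)-2:int(v)+3,int(u)-2:int(u)+3]; a=a[a>0]; z=np.median(a) if len(a) else 0
    c=np.array([(u-K[0,2])/K[0,0]*z,(v-K[1,2])/K[1,1]*z,z,1])
    return (T@c)[:3]
def ray(im,p):
    K=np.array(im["camera_matrix"]);T=np.array(im["pose"])
    d=T[:3,:3]@np.array([(p[0]-K[0,2])/K[0,0],(p[1]-K[1,2])/K[1,1],1]); return T[:3,3],d
E
python3 - <<'E'
from h import *
np.set_printoptions(precision=1,suppress=True)
ims={}
for c in ("top","scene"):
    im=ctrl.get_image(c); cv2.imwrite(f"pics/{c}0.png",im["image"][...,::-1])
    print(c,np.array(im["pose"])[:3,3])
    for n in ("flow_grip","flow_tip","set_tip","selector_grip","selector_tip","stop_off","stop_3","stop_4","purge_unit"):
        r=ctrl.spot_point(c,n)
        for q in r[:1]: print(n,round(q["score"],2),np.array(q["point"]),px2w(im,q["point"]))
print(ctrl.sense())
E
```

```text
top [ 341.8  -51.7 1343.8]
flow_grip 0.75 [294.8 266.2] [458.6   2.5 105.1]
flow_tip 0.94 [283.1 266.5] [461.1  29.   69.7]
set_tip 0.41 [289.1 250.8] [494.2  16.4  75.6]
selector_tip 0.76 [339.8 252.8] [491.2 -91.7  73.4]
stop_off 0.94 [338.8 250.7] [495.8 -89.6  72.7]
stop_3 0.73 [361.9 247.6] [ 503.  -139.    71.8]
stop_4 0.73 [361.9 247.6] [ 503.  -139.    71.8]
purge_unit 0.94 [325.2 259.1] [478.  -60.7  68. ]
scene [206.2 507.  844. ]
flow_grip 0.72 [330.7 275.2] [462.3   3.4 104.4]
flow_tip 0.86 [325.9 290.6] [461.4  23.   76.7]
set_tip 0.61 [316.8 281.6] [488.4  12.7  76.2]
selector_grip 0.64 [350.8 238. ] [ 474.6 -106.2  101.9]
selector_tip 0.94 [336.6 242.9] [ 505.3 -102.2   72.2]
stop_off 0.72 [334.9 245.5] [505.  -93.9  72. ]
stop_3 0.76 [345.  231.5] [ 505.5 -141.6   71.9]
stop_4 0.76 [345.  231.5] [ 505.5 -141.6   71.9]
purge_unit 0.8 [334.  278.5] [461.5 -10.5  78.3]
{'time': 1.0, 'joint_pos': array([-1.4,  0.1,  1.5,  0. ,  1.5, -0.1]), 'qvel': array([-0.,  0., -0., -0., -0., -0.]), 'joint_torque': array([  0. , -56. , -49.2,   0.1,   0. ,  -0. ]), 'tcp_pos': array([ 174.4, -574.1,  218.6]), 'eef_rot': array([ 1. ,  0.1,  0. , -0. ]), 'force': array([ 0.3,  0.2, -0.1]), 'wrist_torque': array([-0.,  0.,  0.]), 'grasp_force': 0.0, 'opening': 93.52955151115616}
```

```bash
python3 - <<'E'
import cv2
a=cv2.imread("pics/top0.png")[190:310,250:410]; b=cv2.imread("pics/scene0.png")[180:340,250:420]
a=cv2.resize(a,(640,480),interpolation=2); cv2.imwrite("pics/a.png",a)
b=cv2.imread("pics/scene0.png"); cv2.imwrite("pics/b.png",b)
E
```

```text
(no output)
```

View pics/a.png

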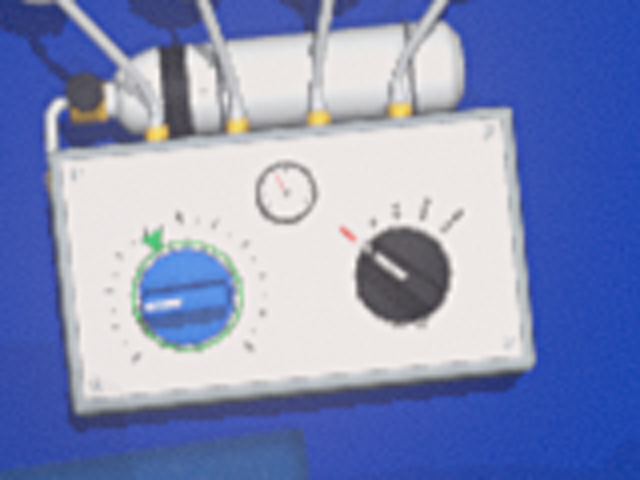

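View pics/b.png

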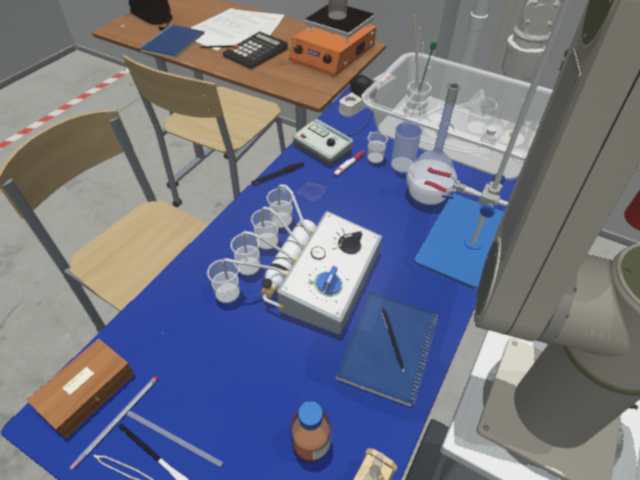

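```bash
cat >> h.py <<'E'
def rows(wps,hand=93,s=None,P=None,Q=None):
    """wps: list of (pos,R,nrows); prints rows"""
    if P is None:
        s=ctrl.sense(); P=np.array(s["tcp_pos"]); Q=R.from_quat(s["eef_rot"])
    for p,q,n in wps:
        p=np.array(p,float); rv=(Q.inv()*q).as_rotvec(); p0=P; Q0=Q
        for i in range(1,n+1):
            Qn=Q0*R.from_rotvec(rv*i/n); Pn=p0+(p-p0)*i/n
            # shift in tool axes as they stand at row start
            print([round(float(x),3) for x in (Q.inv()*Qn).as_rotvec()]+[round(float(x),1) for x in Q.inv().apply(Pn-P)]+[hand])
            P=Pn;Q=Qn
    return P,Q
def down(yaw,lean=0,uy=0):
    "tool x at yaw, z down"
    return R.from_matrix(np.array([[np.cos(yaw),np.sin(yaw),0],[np.sin(yaw),-np.cos(yaw),0],[0,0,-1]]))
E
python3 - <<'E'
from h import *
s=ctrl.sense(); print(s["tcp_pos"],R.from_quat(s["eef_rot"]).as_matrix().round(3))
E
```

```text
[ 174.37797878 -574.10122869  218.6327282 ] [[ 0.957  0.291 -0.   ]
 [ 0.291 -0.957  0.   ]
 [ 0.    -0.    -1.   ]]
```

Emit:
{"method": "drive_tool", "body": {"commands": [[0,0,0,-50,0,-25,93],[0,0,0,-50,0,-25,93]]}}

```text
time: 1.25
tcp_pos: [78.1, -603.1, 268.9]
eef_rot: [0.989, 0.148, 0.0, -0.0]
force: [0.4, 0.8, 0.1]
opening: 93.0
grasp_force: 0.0
```

Emit:
{"method": "drive_tool", "body": {"commands": [[0,0,0,0,-60,-10,93],[0,0,0,0,-60,-10,93],[0,0,0,0,-60,-10,93],[0,0,0,0,-60,-10,93],[0,0,0,0,-50,-10,93],[0,0,0,0,-30,0,93]]}}

```text
time: 2.0
tcp_pos: [-14.7, -295.7, 319.8]
eef_rot: [0.989, 0.147, -0.001, 0.001]
force: [0.8, -0.5, 0.2]
opening: 93.1
grasp_force: 0.0
```

```bash
python3 - <<'E'
from h import *
s=ctrl.sense(); print(s["tcp_pos"],s["joint_pos"].round(3),R.from_quat(s["eef_rot"]).as_matrix().round(3))
E
```

```text
[ -14.73208765 -295.72491639  319.82550916] [-1.794 -0.763  2.019 -0.     1.881 -0.518] [[ 0.957  0.29  -0.001]
 [ 0.29  -0.957 -0.003]
 [-0.002  0.003 -1.   ]]
```

```bash
python3 - <<'E'
from h import *
d=np.deg2rad
w=[]
for a,n in ((-80,2),(-72,1),(-64,1),(-56,1),(-48,1),(-40,1),(-32,1),(-24,1),(-16,1)):
    w.append(([252*np.cos(d(a)),252*np.sin(d(a)),322],down(d(max(a,-75)+90)),n))
rows(w)
E
```

```text
[0.001, 0.001, 0.016, 34.9, -14.3, -1.2, 93]
[0.001, 0.001, 0.016, 34.6, -14.8, -1.1, 93]
[0.0, 0.0, -0.052, 35.2, 0.6, -0.0, 93]
[-0.0, 0.0, -0.14, 35.1, -2.5, -0.0, 93]
[0.0, 0.0, -0.14, 35.1, -2.5, -0.0, 93]
[0.0, 0.0, -0.14, 35.1, -2.5, -0.0, 93]
[0.0, 0.0, -0.14, 35.1, -2.5, -0.0, 93]
[-0.0, 0.0, -0.14, 35.1, -2.5, -0.0, 93]
[-0.0, 0.0, -0.14, 35.1, -2.5, -0.0, 93]
[0.0, -0.0, -0.14, 35.1, -2.5, 0.0, 93]
```

First only draw in, and check that it got there.

Emit:
{"method": "drive_tool", "body": {"commands": [[0,0,0.016,35,-14,0,93],[0,0,0.016,35,-15,0,93],[0,0,0,0,0,0,93]]}}

```text
time: 2.38
tcp_pos: [45.9, -250.0, 318.5]
eef_rot: [0.991, 0.132, 0.0, -0.001]
force: [0.2, -0.2, -0.4]
opening: 92.4
grasp_force: 0.0
```

Emit:
{"method": "drive_tool", "body": {"commands": [[0,0,-0.05,35,0,0,93],[0,0,-0.14,35,-2.5,0,93],[0,0,-0.14,35,-2.5,0,93],[0,0,-0.14,35,-2.5,0,93],[0,0,-0.14,35,-2.5,0,93],[0,0,-0.14,35,-2.5,0,93],[0,0,-0.14,35,-2.5,0,93],[0,0,-0.14,35,-2.5,0,93]]}}

```text
time: 3.38
tcp_pos: [244.0, -71.9, 319.9]
eef_rot: [0.797, 0.604, 0.0, -0.001]
force: [-0.5, 0.1, 0.5]
opening: 93.0
grasp_force: 0.0
```

```bash
python3 - <<'E'
from h import *
s=ctrl.sense(); print(s["tcp_pos"],s["joint_pos"].round(3))
P,Q=rows([([430,-50,330],down(np.pi/2),5)])
E
```

```text
[244.00777929 -71.92714965 319.85840503] [-4.910e-01 -8.930e-01  2.084e+00  1.000e-03  1.951e+00 -2.170e-01]
[-0.0, -0.0, -0.055, 14.3, 34.6, -2.0, 93]
[-0.0, -0.0, -0.055, 12.4, 35.4, -2.0, 93]
[-0.0, -0.0, -0.055, 10.4, 36.0, -2.0, 93]
[-0.0, -0.0, -0.055, 8.4, 36.5, -2.0, 93]
[-0.0, -0.0, -0.055, 6.4, 36.9, -2.0, 93]
```

Emit:
{"method": "drive_tool", "body": {"commands": [[0,0,-0.055,14,35,-2,93],[0,0,-0.055,12,35,-2,93],[0,0,-0.055,10,36,-2,93],[0,0,-0.055,8,36,-2,93],[0,0,-0.055,6,37,-2,93],[0,0,0,0,0,0,93]]}}

```text
time: 4.12
tcp_pos: [430.2, -53.4, 328.7]
eef_rot: [0.708, 0.706, -0.0, -0.002]
force: [-0.5, 0.2, -0.6]
opening: 92.9
grasp_force: 0.0
```

```bash
cat >m.py <<'E'
from h import *
import sys
np.set_printoptions(precision=1,suppress=True)
im=ctrl.get_image("wrist"); cv2.imwrite(f"pics/{sys.argv[1]}.png",im["image"][...,::-1])
s=ctrl.sense(); print(s["tcp_pos"],s["joint_pos"].round(3))
T=np.array(im["pose"]); print(T[:3])
for n in ("flow_grip","flow_tip","flow_dial","set_tip","selector_grip","selector_tip","selector","stop_off","stop_3","stop_4"):
    for q in ctrl.spot_point("wrist",n)[:2]: print(n,round(q["score"],2),np.array(q["point"]),px2w(im,q["point"]))
import pickle; pickle.dump(im,open(f"{sys.argv[1]}.pkl","wb"))
E
python3 m.py w1
```

```text
[429.2 -53.5 329. ] [-0.2 -0.3  1.7  0.   1.8 -0.2]
[[  1.   -0.   -0.  430.1]
 [ -0.   -1.   -0.3  28.1]
 [ -0.    0.3  -1.  493.2]]
flow_grip 0.61 [359.3 140.9] [462.6  -1.8 103.5]
flow_tip 0.91 [357.1 107.8] [462.6  26.6  68.7]
flow_dial 0.76 [363.1 136.5] [465.9   2.1 103.4]
set_tip 0.64 [385.9 122.9] [490.   12.8  74.4]
selector_grip 0.73 [368.2 257.7] [ 474.  -113.5  103.2]
selector_tip 0.67 [386.7 228.2] [495.9 -92.8  70.7]
selector 0.98 [371.5 248.9] [ 477.  -104.5  103. ]
selector 0.39 [370.  258.2] [ 475.8 -113.9  103.6]
stop_off 0.77 [384.7 228.2] [493.6 -92.4  72.3]
stop_off 0.71 [530.6 198. ] [653.1 -66.6  44.8]
stop_3 0.79 [389.  270.9] [ 500.5 -140.6   70. ]
stop_3 0.6 [395.2 259.3] [ 506.3 -127.    71.2]
stop_4 0.79 [389.  270.9] [ 500.5 -140.6   70. ]
stop_4 0.6 [395.2 259.3] [ 506.3 -127.    71.2]
```

View pics/w1.png

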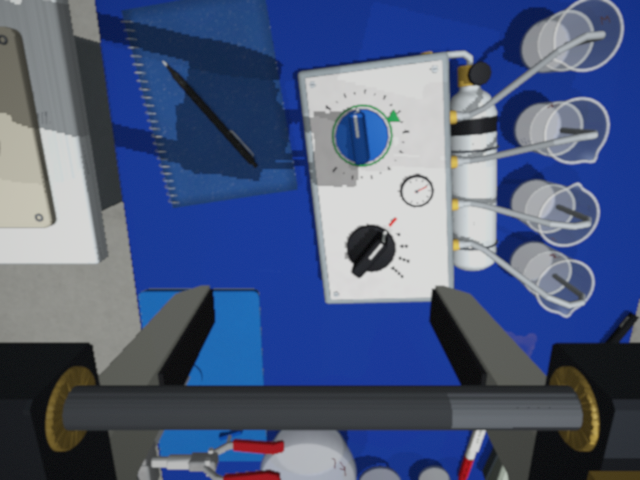

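```bash
cat > fit.py <<'E'
from h import *
import pickle
from scipy.optimize import least_squares
def proj(im,X):
    K=np.array(im["camera_matrix"]);T=np.array(im["pose"]); c=T[:3,:3].T@(X-T[:3,3]); return (K@c)[:2]/c[2]
def model(p):
    mx,my,h,yaw,ad,as_=p
    U=R.from_euler("z",yaw)*R.from_euler("y",-10,degrees=True)
    # panel x up slope
    o=np.array([mx,my,h]); r=lambda a,b,z:np.array([27*np.cos(a),b+27*np.sin(a),z])
    d=np.deg2rad
    L=dict(flow_grip=[0,58,29],flow_tip=r(ad,58,8),set_tip=r(as_,58,8),selector_grip=[0,-58,29],selector_tip=r(d(48),-58,8),stop_off=r(d(48),-58,8),flow_dial=[0,58,0],selector=[0,-58,0])
    return {k:o+U.apply(v) for k,v in L.items()},U
E
python3 - <<'E'
from fit import *
im=pickle.load(open("w1.pkl","rb")); t=ctrl.get_image("top"); s=ctrl.get_image("scene")
obs=[(im,n,p) for n,p in dict(flow_grip=(359.3,140.9),flow_tip=(357.1,107.8),set_tip=(385.9,122.9),selector_grip=(368.2,257.7),selector_tip=(386.7,228.2)).items()]
obs+=[(t,n,p) for n,p in dict(flow_grip=(294.8,266.2),flow_tip=(283.1,266.5),set_tip=(289.1,250.8),selector_tip=(339.8,252.8)).items()]
obs+=[(s,n,p) for n,p in dict(flow_grip=(330.7,275.2),flow_tip=(325.9,290.6),set_tip=(316.8,281.6),selector_grip=(350.8,238.),selector_tip=(336.6,242.9)).items()]
def res(p):
    m,_=model(p); return np.concatenate([proj(i,m[n])-q for i,n,q in obs])
x=least_squares(res,[470,-55,67,.1,1.5,.5],loss="soft_l1").x
print(x.round(3),np.rad2deg(x[3:]).round(1)); r=res(x).reshape(-1,2)
for o,e in zip(obs,r): print(o[1],e.round(1))
m,_=model(x)
for k in m: print(k,m[k].round(1),proj(im,m[k]).round(1))
np.save("fit.npy",x)
E
```

```text
[ 4.73998e+02 -5.71890e+01  6.90640e+01  1.12000e-01  1.63000e+00
  4.08000e-01] [ 6.4 93.4 23.4]
flow_grip [-0.5 -2.4]
flow_tip [-0.4 -0.3]
set_tip [ 0.3 -0.7]
selector_grip [ 0.8 -0.1]
selector_tip [-0.   2.7]
flow_grip [ 1.4 -1.5]
flow_tip [ 0.8 -0.5]
set_tip [1.1 2. ]
selector_tip [ 0.7 -1.9]
flow_grip [0.7 0.8]
flow_tip [-1.   1.4]
set_tip [-0.6 -1.3]
selector_grip [ 1.5 -1.6]
selector_tip [2.5 2.3]
flow_grip [ 4.625e+02 -1.000e-01  9.760e+01] [358.8 138.5]
flow_tip [461.6  26.9  76.7] [356.7 107.5]
set_tip [489.2  13.7  81.2] [386.2 122.2]
selector_grip [ 475.5 -115.4   97.6] [369.  257.6]
selector_tip [494.5 -93.1  80.1] [386.7 230.9]
stop_off [494.5 -93.1  80.1] [386.7 230.9]
flow_dial [467.5   0.5  69.1] [361.6 135.8]
selector [ 480.5 -114.8   69.1] [371.  247.8]
```

```bash
cat >> fit.py <<'E'
def tool(p,which,h,a):
    "TCP pose: h off panel on axis of knob, bar angle a in panel"
    m,U=model(p); o=m[which]; z=U.apply([0,0,1])
    D=U*R.from_euler("z",a); M=D.as_matrix()@np.diag([1,-1,-1]); return o+h*z,R.from_matrix(M)
E
python3 - <<'E'
from fit import *
p=np.load("fit.npy")
a=tool(p,"flow_dial",80,p[4]); print(a[0]); rows([(*a,5)],hand=60)
E
```

```text
[453.73117704  -1.09758    147.84873918]
[-0.035, 0.001, -0.035, 10.3, 5.0, 36.4, 60]
[-0.035, 0.001, -0.035, 10.1, 4.1, 36.5, 60]
[-0.035, 0.001, -0.035, 10.0, 3.1, 36.7, 60]
[-0.035, 0.001, -0.035, 9.9, 2.2, 36.8, 60]
[-0.035, 0.001, -0.035, 9.8, 1.2, 36.8, 60]
```

Emit:
{"method": "drive_tool", "body": {"commands": [[-0.035,0,-0.035,10,5,36.4,60],[-0.035,0,-0.035,10,4,36.5,60],[-0.035,0,-0.035,10,3,36.7,60],[-0.035,0,-0.035,10,2.2,36.8,60],[-0.035,0,-0.035,10,1.2,36.8,60],[0,0,0,0,0,0,60],[0,0,0,0,0,0,60]]}}

```text
time: 5.65
tcp_pos: [454.1, -1.7, 149.2]
eef_rot: [0.641, 0.762, 0.062, 0.061]
force: [-0.6, 0.3, 1.1]
opening: 60.2
grasp_force: 0.0
```

```bash
python3 m.py w2
```

```text
[454.7  -1.9 149.9] [-0.2 -0.4  2.1  0.   1.3 -0.3]
[[  1.    0.1   0.2 410.8]
 [  0.2  -0.9  -0.3  76.3]
 [  0.2   0.3  -0.9 309.9]]
flow_grip 0.56 [319.2 259.5] [459.1   2.5 103.1]
flow_tip 0.77 [322.7 204. ] [462.6  25.8  71.8]
set_tip 0.76 [366.2 233.3] [492.3  11.4  72.2]
selector_grip 0.59 [310.  432.1] [ 472.8 -109.4  102.5]
selector_tip 0.95 [339.3 385. ] [435.   26.9 242.2]
stop_off 0.55 [338.7 380.7] [494.5 -93.4  72.7]
stop_off 0.27 [514.6 324.3] [654.3 -65.2  24.9]
stop_3 0.74 [334.9 433.8] [ 500.8 -139.1   70.5]
stop_3 0.62 [512.7 322.8] [655.  -65.7  21.4]
stop_4 0.74 [334.9 433.8] [ 500.8 -139.1   70.5]
stop_4 0.62 [512.7 322.8] [655.  -65.7  21.4]
```

View pics/w2.png

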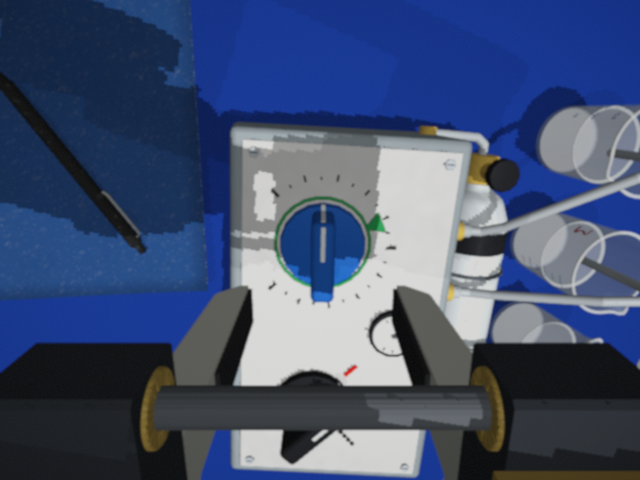

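```bash
cat > ang.py <<'E'
from fit import *
def onpanel(im,px,p,h):
    m,U=model(p); n=U.apply([0,0,1]); o=m["flow_dial"]+h*n
    out=[]
    for q in px:
        c,d=ray(im,q); out.append(U.inv().apply(c+d*((o-c)@n)/(d@n)-m["flow_dial"]))
    return np.array(out)[:,:2]
def green(im,p,h=3):
    hsv=cv2.cvtColor(im["image"],cv2.COLOR_RGB2HSV)
    g=cv2.inRange(hsv,(55,90,40),(85,255,255))
    v,u=np.nonzero(g); P=onpanel(im,np.c_[u,v],p,h); r=np.hypot(*P.T); P=P[r<50]
    return P
E
python3 - <<'E'
from ang import *
p=np.load("fit.npy"); im=pickle.load(open("w2.pkl","rb"))
m,U=model(p)
for k in m: print(k,proj(im,m[k]).round(1))
P=green(im,p); r=np.hypot(*P.T); print(len(P),np.percentile(r,[0,10,50,90,100]).round(1))
# ring circle fit on arrow-excluded pixels
f=lambda x,Q:np.hypot(Q[:,0]-x[0],Q[:,1]-x[1])-x[2]
x=least_squares(f,[0,0,28],args=(P,),loss="cauchy").x; print("ring",x)
d=P-x[:2]; rr=np.hypot(*d.T); a=np.rad2deg(np.arctan2(d[:,1],d[:,0]))
A=rr>x[2]+3; print("arrow",A.sum(),np.median(a[A]),a[A].min(),a[A].max(),rr[A].max())
# white pointer pixels on the blue: bright low-sat within the skirt
I=im["image"].astype(int); w=(I.min(2)>95)&(I.max(2)-I.min(2)<70)
v,u=np.nonzero(w); Q=onpanel(im,np.c_[u,v],p,8); rq=np.hypot(Q[:,0]-x[0],Q[:,1]-x[1]); k=(rq<26)
print([(int(a),int(b)) for a,b in zip(u[k],v[k])][:80])
E
```

```text
flow_grip [322.8 261.1]
flow_tip [322.9 204. ]
set_tip [366.1 233.7]
selector_grip [311.4 434.3]
selector_tip [341.2 387.3]
stop_off [341.2 387.3]
flow_dial [322.8 244.2]
selector [312.4 403.1]
673 [26.1 27.1 29.2 35.7 38.1]
ring [-0.22504527  1.55068786 28.36179583]
arrow 144 24.496639838723603 15.637815694103427 33.08063793058352 37.61119770774286
[(322, 204), (323, 204), (321, 205), (322, 205), (323, 205), (324, 205), (321, 206), (322, 206), (323, 206), (324, 206), (325, 206), (321, 207), (322, 207), (323, 207), (324, 207), (325, 207), (321, 208), (322, 208), (323, 208), (324, 208), (325, 208), (321, 209), (322, 209), (323, 209), (324, 209), (325, 209), (345, 209), (321, 210), (322, 210), (323, 210), (324, 210), (322, 211), (323, 211), (324, 211), (322, 212), (323, 212), (323, 213), (323, 214), (323, 215), (324, 215), (353, 215), (323, 216), (354, 216), (323, 217), (324, 217), (355, 217), (323, 218), (356, 218), (288, 219), (322, 219), (323, 219), (324, 219), (357, 219), (322, 220), (323, 220), (324, 220), (322, 221), (323, 221), (324, 221), (358, 221), (359, 222), (360, 223), (284, 225), (361, 225), (361, 226), (283, 227), (322, 227), (323, 227), (324, 227), (362, 227), (283, 228), (321, 228), (322, 228), (323, 228), (324, 228), (325, 228), (362, 228), (282, 229), (321, 229), (322, 229)]
```

```bash
python3 - <<'E'
from fit import *
p=np.load("fit.npy"); p[1]+=1; p[4]=np.deg2rad(93.1); p[5]=np.deg2rad(24.5); np.save("fit.npy",p)
a=tool(p,"flow_dial",13,p[4]); print(a[0]); rows([(*a,3)],hand=60)
E
```

```text
[465.2931844    1.19852895  81.86661973]
[-0.0, 0.001, 0.002, 0.5, 0.2, 22.3, 60]
[-0.0, 0.001, 0.002, 0.5, 0.2, 22.3, 60]
[-0.0, 0.001, 0.002, 0.4, 0.2, 22.3, 60]
```

Emit:
{"method": "drive_tool", "body": {"commands": [[0,0,0.002,0.5,0.2,22,60],[0,0,0.002,0.5,0.2,22,60],[0,0,0.002,0.5,0.2,22,60],[0,0,0,0,0,0,40],[0,0,0,0,0,0,20],[0,0,0,0,0,0,0],[0,0,0,0,0,0,0],[0,0,0,0,0,0,0]]}}

```text
time: 7.2
tcp_pos: [465.4, 1.3, 83.1]
eef_rot: [0.643, 0.76, 0.062, 0.061]
force: [-0.4, 0.3, 0.2]
opening: 14.5
grasp_force: 0.0
```

Emit:
{"method": "drive_tool", "body": {"commands": [[0,0,0,0,0,0,0],[0,0,0,0,0,0,0]]}}

```text
time: 7.45
tcp_pos: [465.5, 1.3, 83.1]
eef_rot: [0.643, 0.76, 0.062, 0.061]
force: [0.2, 0.8, 2.3]
opening: 13.2
grasp_force: 30.0
```

Emit:
{"method": "drive_tool", "body": {"commands": [[0,0,0.14,0,0,0,0],[0,0,0.14,0,0,0,0],[0,0,0.14,0,0,0,0],[0,0,0.14,0,0,0,0],[0,0,0.14,0,0,0,0],[0,0,0.14,0,0,0,0],[0,0,0.14,0,0,0,0],[0,0,0.14,0,0,0,0],[0,0,0,0,0,0,0],[0,0,0,0,0,0,0]]}}

```text
time: 8.7
tcp_pos: [466.3, 0.9, 83.2]
eef_rot: [0.949, 0.302, 0.086, 0.019]
force: [6.2, -1.9, -2.4]
opening: 12.5
grasp_force: 30.0
```

```bash
python3 m.py w3; python3 -c "
from h import *
s=ctrl.sense();from fit import *
p=np.load('fit.npy');m,U=model(p);M=(U.inv()*R.from_quat(s['eef_rot'])).as_matrix();print(np.rad2deg(np.arctan2(M[1,0],M[0,0])),s['force'],s['grasp_force'])"
```

```text
[466.3   0.9  83.3] [-0.1 -0.3  2.2  0.   1.1  0.8]
[[  0.6  -0.8  -0.1 502.6]
 [ -0.8  -0.6  -0.2  45.4]
 [  0.1   0.1  -1.  257.5]]
flow_tip 0.82 [321.1 241.8] [487.3  15.4  74.1]
flow_dial 0.91 [325.1 291.5] [475.6   8.8 106.4]
flow_dial 0.63 [317.1 317.2] [465.4   5.  104.1]
set_tip 0.57 [325.3 241.8] [488.4  13.8  74. ]
selector_grip 0.9 [551.8 435.5] [ 477.  -106.5  103.8]
selector_grip 0.22 [325.1 241.6] [488.4  14.   73.9]
selector_tip 0.82 [519.8 358.3] [494.8 -94.9  75.6]
selector_tip 0.66 [325.8 291.1] [475.9   8.7 106.4]
selector 0.74 [521.2 393.4] [495.1  -8.1 193.6]
stop_off 0.82 [517.1 357.7] [494.2 -94.2  74.8]
stop_3 0.63 [579.4 376.3] [ 504.  -130.8   70.9]
stop_3 0.56 [586.5 394.6] [501.1 -23.7 188.1]
stop_4 0.63 [579.4 376.3] [ 504.  -130.8   70.9]
stop_4 0.56 [586.5 394.6] [501.1 -23.7 188.1]
28.96374192568427 [ 5.27430704 -1.05432191 -1.29652563] 29.975540041923523
```

View pics/w3.png

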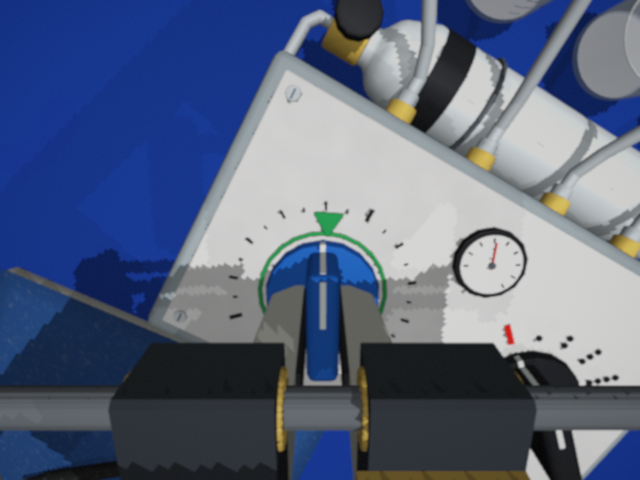

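```bash
cat > rel.py <<'E'
from ang import *
import sys
def rel(f):
    p=np.load("fit.npy"); im=pickle.load(open(f+".pkl","rb"))
    P=green(im,p); f_=lambda x,Q:np.hypot(Q[:,0]-x[0],Q[:,1]-x[1])-x[2]
    x=least_squares(f_,[0,0,28],args=(P,),loss="cauchy").x
    d=P-x[:2]; rr=np.hypot(*d.T); a=np.rad2deg(np.arctan2(d[:,1],d[:,0])); A=rr>x[2]+2.5
    amid=(np.percentile(a[A],2)+np.percentile(a[A],98))/2
    I=im["image"].astype(int); w=(I.min(2)>120)&(I.max(2)-I.min(2)<80); v,u=np.nonzero(w)
    Q=onpanel(im,np.c_[u,v],p,8.5)-x[:2]; rq=np.hypot(*Q.T); aq=np.rad2deg(np.arctan2(Q[:,1],Q[:,0]))
    k=(rq<25.5)&(rq>21)&(abs(aq-amid)<15); 
    print("ring",x.round(2),"arrow",A.sum(),np.median(a[A]).round(1),amid.round(1),"pointer",k.sum(),np.median(aq[k]).round(1),aq[k].min(),aq[k].max())
rel(sys.argv[1])
E
python3 rel.py w3
```

```text
ring [ 1.74  0.07 28.04] arrow 312 24.8 24.8 pointer 53 29.1 25.75430595989128 32.287354550474674
```

Emit:
{"method": "drive_tool", "body": {"commands": [[0,0,0.04,0.5,0,0,0],[0,0,0.035,0,0,0,0],[0,0,0,0,0,0,0],[0,0,0,0,0,0,0]]}}

```text
time: 9.75
tcp_pos: [466.4, 0.9, 83.2]
eef_rot: [0.96, 0.266, 0.086, 0.016]
force: [4.0, -3.9, 0.3]
opening: 12.8
grasp_force: 30.0
```

```bash
python3 m.py w4 >/dev/null; python3 rel.py w4; python3 -c "
from fit import *
s=ctrl.sense()
p=np.load('fit.npy');m,U=model(p);M=(U.inv()*R.from_quat(s['eef_rot'])).as_matrix();print(np.rad2deg(np.arctan2(M[1,0],M[0,0])),s['force'])"
```

```text
ring [ 1.81 -0.1  28.06] arrow 306 24.8 24.8 pointer 59 24.9 21.557354012375892 28.208318150438068
24.651127607167794 [ 3.17538097 -4.45007351  0.32868489]
```

Emit:
{"method": "drive_tool", "body": {"commands": [[0,0,0,0,0,0,30],[0,0,0,0,0,0,45],[0,0,0,0,0,0,55],[0,0,0,0,0,0,55],[0,0,0,0,0,-20,55],[0,0,0,0,0,-30,55],[0,0,0,0,0,-30,55],[0,0,0,0,0,0,55],[0,0,0,0,0,0,55]]}}

```text
time: 11.42
tcp_pos: [451.5, 0.3, 160.8]
eef_rot: [0.96, 0.267, 0.085, 0.015]
force: [-1.3, 0.3, 0.6]
opening: 55.0
grasp_force: 0.0
```

```bash
python3 m.py w5 ; python3 rel.py w5; python3 -c "
from fit import *
p=np.load('fit.npy');im=pickle.load(open('w5.pkl','rb'));m,U=model(p)
for k in m: print(k,proj(im,m[k]).round(1))"
```

```text
[451.1   0.4 160.2] [-0.1 -0.5  2.1  0.   1.3  0.9]
[[  0.5  -0.9  -0.1 491.7]
 [ -0.9  -0.5  -0.1  39.5]
 [  0.1   0.1  -1.  335.4]]
flow_grip 0.96 [323.4 254.3] [463.4   1.7 104.1]
flow_grip 0.69 [471.6 276.5] [495.5 -95.3  72.3]
flow_tip 0.78 [324.  199.8] [489.3  13.9  72.5]
flow_dial 0.68 [328.  238.3] [472.6   4.4 105.4]
set_tip 0.71 [321.9 199.8] [488.6  14.9  71.6]
selector_grip 0.9 [495.6 329. ] [ 475.8 -109.5  103.8]
selector_tip 0.93 [472.8 277.5] [495.3 -95.3  74.4]
selector 0.68 [322.3 253.6] [463.5   2.5 104. ]
selector 0.59 [478.8 302.4] [484.1 -95.4  97. ]
stop_off 0.6 [471.4 275. ] [496.3 -95.3  71.1]
stop_3 0.69 [522.6 301.6] [ 498.6 -136.5   70.6]
stop_3 0.68 [518.8 290.3] [ 503.7 -129.1   71.5]
stop_4 0.69 [522.6 301.6] [ 498.6 -136.5   70.6]
stop_4 0.68 [518.8 290.3] [ 503.7 -129.1   71.5]
ring [ 1.08 -0.4  28.38] arrow 146 25.0 25.0 pointer 33 25.1 20.58353855306899 28.177654245010938
flow_grip [323.  254.3]
flow_tip [281.9 227.4]
set_tip [323.1 200.1]
selector_grip [496.9 329.6]
selector_tip [471.8 278.1]
stop_off [471.8 278.1]
flow_dial [322.9 238.9]
selector [479.8 307.6]
```

View pics/w5.png

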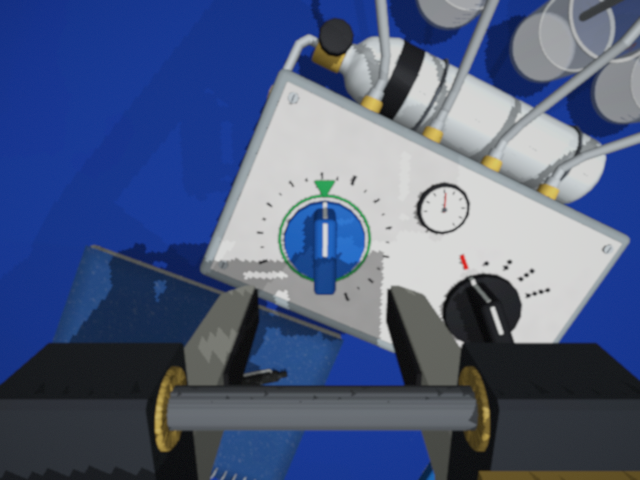

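```bash
python3 - <<'E'
from fit import *
p=np.load("fit.npy"); p[0]+=.5; np.save("fit.npy",p)
d=np.deg2rad
a=tool(p,"selector",80,d(48)); b=tool(p,"selector",13,d(48)); print(a[0],b[0]); rows([(*a,5)],hand=55); print();rows([(*b,3)],P=a[0],Q=a[1],hand=55)
E
```

```text
[ 467.15391286 -115.37551761  147.84873918] [ 478.71592022 -114.07940866   81.86661973]
[0.0, 0.0, -0.081, -9.7, 21.2, 2.8, 55]
[0.0, 0.0, -0.081, -11.4, 20.3, 2.8, 55]
[0.0, 0.0, -0.081, -13.0, 19.3, 2.8, 55]
[0.0, 0.0, -0.081, -14.6, 18.2, 2.8, 55]
[0.0, 0.0, -0.081, -16.0, 17.0, 2.8, 55]

[0.0, 0.0, 0.0, -0.0, -0.0, 22.3, 55]
[0.0, 0.0, 0.0, 0.0, -0.0, 22.3, 55]
[0.0, 0.0, 0.0, -0.0, -0.0, 22.3, 55]
```

Emit:
{"method": "drive_tool", "body": {"commands": [[0,0,-0.081,-10,21,2.8,55],[0,0,-0.081,-11.4,20.3,2.8,55],[0,0,-0.081,-13,19.3,2.8,55],[0,0,-0.081,-14.6,18.2,2.8,55],[0,0,-0.081,-16,17,2.8,55],[0,0,0,0,0,0,55],[0,0,0,0,0,0,55]]}}

```text
time: 12.85
tcp_pos: [466.6, -114.9, 147.8]
eef_rot: [0.887, 0.453, 0.081, 0.032]
force: [-0.5, -0.7, 1.5]
opening: 55.3
grasp_force: 0.0
```

```bash
python3 m.py w6 ; python3 - <<'E'
from fit import *
p=np.load('fit.npy');im=pickle.load(open('w6.pkl','rb'));m,U=model(p)
for k in m: print(k,proj(im,m[k]).round(1))
b=tool(p,"selector",13,np.deg2rad(48));rows([(*b,3)],hand=55)
E
```

```text
[ 466.7 -114.7  147.9] [-0.4 -0.3  2.1  0.1  1.3  0.2]
[[  0.8  -0.6  -0.  484.8]
 [ -0.6  -0.8  -0.2 -51.5]
 [  0.1   0.2  -1.  319.1]]
flow_grip 0.57 [164.1  95. ] [464.2  -0.8 104. ]
flow_grip 0.41 [195.4  53.5] [487.9  12.   78.5]
flow_tip 0.85 [193.5  51.8] [487.6  13.3  78.2]
set_tip 0.65 [193.2  49.3] [488.4  16.2  71.5]
selector_grip 0.59 [323.2 262.6] [ 475.6 -112.5  104. ]
selector_tip 0.56 [324.  206.3] [494.9 -94.2  72.2]
selector_tip 0.3 [325.2 203.8] [496.4 -93.8  70.2]
selector 0.61 [323.1 247.6] [ 480.4 -105.7  104.8]
stop_off 0.68 [326.1 207.5] [495.3 -95.1  74.4]
stop_off 0.52 [323.3 248.2] [ 480.3 -106.   104.8]
stop_3 0.9 [366.2 240.4] [ 502.9 -125.4   75.9]
stop_3 0.76 [366.8 256. ] [ 497.8 -133.8   75. ]
stop_4 0.9 [366.2 240.4] [ 502.9 -125.4   75.9]
stop_4 0.76 [366.8 256. ] [ 497.8 -133.8   75. ]
flow_grip [162.9  95.2]
flow_tip [136.2  57.3]
set_tip [193.1  45.1]
selector_grip [324.2 262.1]
selector_tip [323.9 204.7]
stop_off [323.9 204.7]
flow_dial [181.9  96.3]
selector [323.9 245.1]
[0.0, 0.001, -0.001, 0.1, 0.1, 22.4, 55]
[0.0, 0.001, -0.001, 0.1, 0.1, 22.4, 55]
[0.0, 0.001, -0.001, 0.0, 0.1, 22.4, 55]
```

View pics/w6.png

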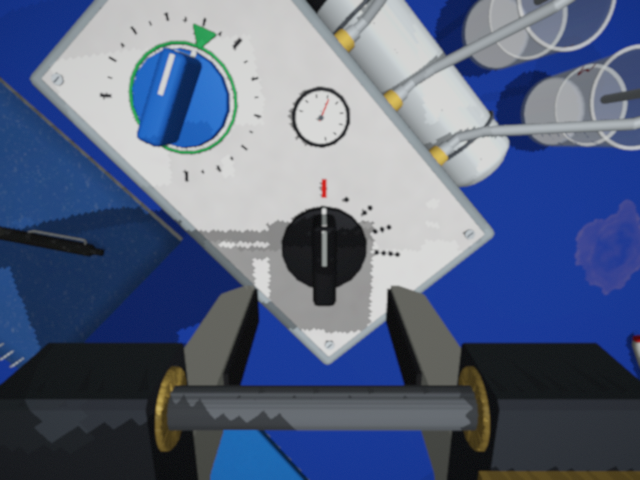

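Emit:
{"method": "drive_tool", "body": {"commands": [[0,0,0,0,0,22.3,55],[0,0,0,0,0,22.3,55],[0,0,0,0,0,22,40],[0,0,0,0,0,0,20],[0,0,0,0,0,0,0],[0,0,0,0,0,0,0],[0,0,0,0,0,0,0],[0,0,0,0,0,0,0],[0,0,0,0,0,0,0]]}}

```text
time: 14.52
tcp_pos: [478.7, -114.4, 83.4]
eef_rot: [0.887, 0.454, 0.081, 0.032]
force: [-2.9, 0.7, 6.5]
opening: 13.1
grasp_force: 30.0
```

Emit:
{"method": "drive_tool", "body": {"commands": [[0,0,0.11,0,0,0,0],[0,0,0.11,0,0,0,0],[0,0,0.11,0,0,0,0],[0,0,0.11,0,0,0,0],[0,0,0.11,0,0,0,0],[0,0,0.11,0,0,0,0],[0,0,0.11,0,0,0,0],[0,0,0.11,0,0,0,0],[0,0,0.11,0,0,0,0],[0,0,0.11,0,0,0,0]]}}

```text
time: 15.78
tcp_pos: [478.9, -115.0, 83.4]
eef_rot: [0.993, -0.078, 0.086, -0.014]
force: [-1.3, -2.3, 5.4]
opening: 12.8
grasp_force: 30.0
```

```bash
cat > t.py <<'E'
from fit import *
s=ctrl.sense()
p=np.load('fit.npy');m,U=model(p);M=(U.inv()*R.from_quat(s['eef_rot'])).as_matrix()
print("tool ang",np.rad2deg(np.arctan2(M[1,0],M[0,0])),"F",s['force'],"tau_panel",U.inv().apply(s["wrist_torque"]),"off",U.inv().apply(s["tcp_pos"]-m["selector"]),s["joint_pos"][5],s["joint_torque"][5])
im=ctrl.get_image("wrist"); 
import sys; n=sys.argv[1]; cv2.imwrite(f"pics/{n}.png",im["image"][...,::-1])
d=np.deg2rad
print("grip-bar axis px",proj(im,m["selector"]+8*U.apply([0,0,1])))
for a in (-12,-18,-24,-30): print(a,proj(im,m["selector"]+U.apply([27*np.cos(d(a)),27*np.sin(d(a)),8])).round(1))
for k in ("selector_tip","stop_3","stop_4"):
    for q in ctrl.spot_point("wrist",k)[:2]:
        w=U.inv().apply(px2w(im,q["point"])-m["selector"]); print(k,round(q["score"],2),np.round(q["point"],1),w.round(1),np.rad2deg(np.arctan2(w[1],w[0])).round(1))
E
python3 t.py w7
```

```text
tool ang -15.329506837650378 F [-1.25208247 -2.31353995  5.3974293 ] tau_panel [-0.27984959  0.27766149  0.18301402] off [ 0.37292427 -0.9318731  14.4999525 ] 1.2898827775909276 -1.651684194803238
grip-bar axis px [318.8837651  299.12646665]
-12 [315.1 241.1]
-18 [321.8 241. ]
-24 [328.4 241.7]
-30 [334.9 242.9]
selector_tip 0.63 [324.8 240.4] [23.4 -9.1  0.9] -21.3
stop_3 0.65 [331.9 241.7] [ 21.9 -12.    0.6] -28.7
stop_4 0.65 [331.9 241.7] [ 21.9 -12.    0.6] -28.7
```

Emit:
{"method": "drive_tool", "body": {"commands": [[0,0,0.06,0,0,0,0],[0,0,0.06,0,0,0,0],[0,0,0,0,0,0,0],[0,0,0,0,0,0,0]]}}

```text
time: 16.48
tcp_pos: [478.9, -115.0, 83.4]
eef_rot: [0.987, -0.134, 0.085, -0.019]
force: [-2.2, -3.0, 5.1]
opening: 13.0
grasp_force: 30.0
```

```bash
python3 t.py w8
```

```text
tool ang -21.874327710493578 F [-2.21094973 -3.02894421  5.11105785] tau_panel [-0.39853418  0.32284131  0.04254907] off [ 0.32690561 -0.94034867 14.48115623] 1.404014523815817 0.1020305254496634
grip-bar axis px [318.71910871 299.45981871]
-12 [307.7 242.2]
-18 [314.3 241.5]
-24 [321.  241.4]
-30 [327.6 241.9]
selector_tip 0.67 [321.7 241.5] [ 22.9 -10.6   2.6] -24.9
stop_3 0.86 [325.7 242.2] [ 22.2 -12.2   3.3] -28.8
stop_3 0.85 [350.1 249.8] [ 14.7 -20.8   2.7] -54.8
stop_4 0.86 [325.7 242.2] [ 22.2 -12.2   3.3] -28.8
stop_4 0.85 [350.1 249.8] [ 14.7 -20.8   2.7] -54.8
```

View pics/w8.png

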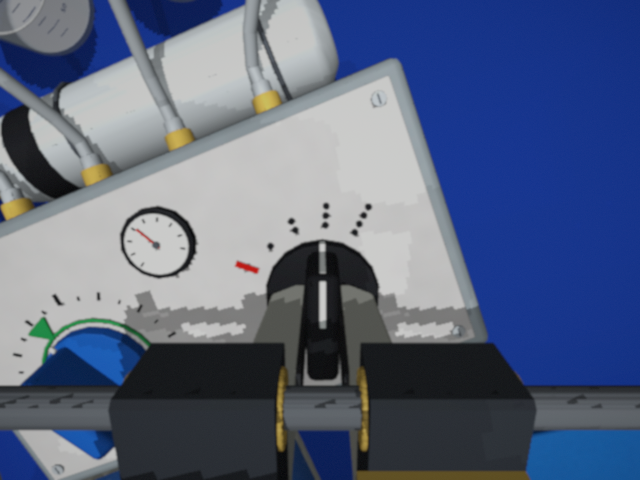

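Emit:
{"method": "drive_tool", "body": {"commands": [[0,0,0.03,0,0,0,0],[0,0,0,0,0,0,0],[0,0,0,0,0,0,0]]}}

```text
time: 17.05
tcp_pos: [478.9, -115.0, 83.4]
eef_rot: [0.985, -0.149, 0.085, -0.021]
force: [-1.5, -2.9, 5.6]
opening: 12.7
grasp_force: 30.0
```

```bash
python3 t.py w9
```

```text
tool ang -23.59488215568311 F [-1.53545698 -2.89157816  5.62829967] tau_panel [-0.42300494  0.38386855 -0.03288995] off [ 0.33664736 -0.96500346 14.49854325] 1.4340493869195488 0.04221174283884466
grip-bar axis px [318.67491925 299.5147984 ]
-12 [305.8 242.6]
-18 [312.4 241.7]
-24 [319.  241.4]
-30 [325.7 241.8]
selector_tip 0.64 [322.  242.4] [ 22.6 -11.5   4.1] -26.9
stop_3 0.68 [321.5 240.4] [ 22.6 -11.3   1.1] -26.5
stop_3 0.68 [346.7 247.4] [ 15.8 -20.3   3.1] -52.1
stop_4 0.68 [321.5 240.4] [ 22.6 -11.3   1.1] -26.5
stop_4 0.68 [346.7 247.4] [ 15.8 -20.3   3.1] -52.1
```

Emit:
{"method": "drive_tool", "body": {"commands": [[0,0,0.02,0,0,0,0],[0,0,0,0,0,0,0],[0,0,0,0,0,0,0]]}}

```text
time: 17.62
tcp_pos: [478.9, -115.0, 83.4]
eef_rot: [0.983, -0.159, 0.085, -0.021]
force: [-1.2, -2.2, 5.9]
opening: 12.5
grasp_force: 30.0
```

```bash
python3 t.py w10; python3 - <<'E'
import cv2,sys
a=cv2.imread("pics/w10.png")[190:320,240:410]; cv2.imwrite("pics/w10c.png",cv2.resize(a,None,fx=4,fy=4,interpolation=2))
E
```

```text
tool ang -24.73001994773614 F [-1.168642   -2.17608177  5.87447408] tau_panel [-0.37190182  0.3418248   0.17487426] off [ 0.33245197 -0.96469981 14.48573141] 1.4538970778768046 0.19956938456743956
grip-bar axis px [318.63543363 299.59180095]
-12 [304.5 243. ]
-18 [311.1 241.9]
-24 [317.7 241.5]
-30 [324.4 241.7]
selector_tip 0.82 [323.2 241.2] [ 22.1 -12.4   2.2] -29.3
stop_3 0.94 [345.1 249.3] [ 15.4 -19.8   4.5] -52.1
stop_3 0.8 [321.7 240.3] [ 22.3 -11.8   0.7] -27.8
stop_4 0.94 [345.1 249.3] [ 15.4 -19.8   4.5] -52.1
stop_4 0.8 [321.7 240.3] [ 22.3 -11.8   0.7] -27.8
```

View pics/w10c.png

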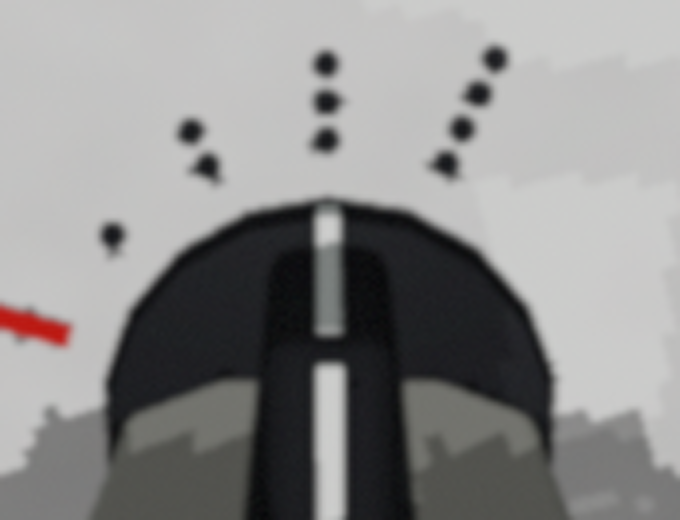

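The pointer stands opposite the three dots (crop column 329, dots at 326). The torque rose as a step from about 0 to 0.17 N m, so the selector is on the third click. Handing in while holding it.

```bash
python3 -c "
from station import ctrl
print(ctrl.close_job())"
```

```text
the job is handed in; nothing more can be done
None
```

I set the flow dial to the green set-pointer and let go of it, then turned the selector to its third click stop and handed the job in at about 18 s with the gripper still holding it there; no verdict was returned.

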